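Hold the bobbin tin's lid at 60 degrees for its new stay

TASK

The bobbin tin is being measured for a new lid stay. With the lid still shut, lay the knobbed straightedge flat on the bench, flush along the tin's side that carries the brass stay bracket and roughly centred on that side, and let go of it; then lift the lid by its brass boss to 60 degrees open and finish while still holding it there, as it falls shut if let go. Leave the straightedge flush, and leave the buttons, the buckle and the toggle where they lie.

Things in the scene. Friction and masses are not known exactly. Their poses are not given: they have to be found in the camera images.
- tin: blue tin box fixed to the bench, 120 (its x) by 130 (its y) by 55 mm high, under a lid. Origin at the centre of its underside. Its +x mouth side faces away from the robot, its -x side has the hinge, its -y side (robot's right) has a small brass stay bracket, 4 mm proud, 40 to 52 mm above the bench; below that the side is a flat wall. Turned by up to 0.35 rad
- tin_side (a point): foot of the tin's bracket side: middle of that wall's outer face at bench height; axes as the tin's, so the straightedge belongs along its x axis, on its -y side
- lid_hinge (a point): middle of the lid's hinge line, on the tin's near (-x) top rim, 55 mm above the bench; the hinge line runs along the tin's y axis
- lid_boss (a point): centre of the brass boss on the lid's free edge, the part to grip: a round bar 16 mm thick, 24 mm long, its axis parallel to the hinge, 28 mm beyond the lid's edge on a 12 mm wide arm; 148 mm from the hinge line, 57 mm above the bench when shut. Gripped by its end faces it turns between the fingers as the lid rises. Axes: x from hinge to boss, y along the hinge, z out of the lid's top
- lid (a joint): opening angle of the lid in rad: 0 shut and level, 1.047 at 60 degrees, stop at 1.5. It opens upwards and back towards the robot. The 130 mm wide, 4 mm thick lid weighs about 0.15 kg, its hinge is free and it falls shut from any angle unless held (about 1 N at the boss)
- rule: loose aluminium straightedge, a flat bar 180 (its x) by 44 (its y) by 8 mm, 0.2 kg, with a round dark wooden knob on its centre, 20 mm in diameter, from 8 to 48 mm above its underside. Origin at the centre of its underside, z up. Either long edge may go against the tin; flush, its centre line is 22 mm from the wall. Fingers closing on the knob along the bar's length clear the tin
- pearl1: mother-of-pearl coat button, pale disc 34 mm across and 6 mm thick, lying loose on the bench; origin at the centre of its underside. A bystander: leave alone
- pearl2: mother-of-pearl coat button, pale disc 34 mm across and 6 mm thick, lying loose on the bench; origin at the centre of its underside. A bystander: leave alone
- pearl3: mother-of-pearl coat button, pale disc 34 mm across and 6 mm thick, lying loose on the bench; origin at the centre of its underside. A bystander: leave alone
- pearl4: mother-of-pearl coat button, pale disc 34 mm across and 6 mm thick, lying loose on the bench; origin at the centre of its underside. A bystander: leave alone
- buckle: nickel trouser buckle, flat frame 36 by 40 by 5 mm, lying loose on the bench; origin at the centre of its underside. A bystander: leave alone
- toggle: walnut toggle button, dark bar 42 by 13 by 10 mm, lying loose on the bench; origin at the centre of its underside. A bystander: leave alone
Things that resemble listed ones, but are neither listed nor needed, are in the scene too. There is more than one size of the rule; the one meant has the size given above.

How it is judged (in metres and radians):
On the way, in this order (a step that is already met when the one before it is completed fails the run):
1. the straightedge lies flat, flush and roughly centred along the tin's bracket side, let go, while the lid is still shut (y of rule in the frame of tin_side between -0.0255 and -0.0185 m and x of rule in the frame of tin_side between -0.035 and 0.035 m and z of rule in the frame of tin_side below 0.003 m and angle between the x axis of rule and the x axis of tin_side, either way round below 0.04 rad and angle between rule's own z axis and vertical below 0.05 rad and contact force between each of the arm, the fingers and rule below 0.2 N and value of joint lid below 0.1 rad), for 0.3 s.
2. the lid is held at about 60 degrees by the fingers (value of joint lid between 0.942 and 1.152 rad and contact force between the fingers and lid above 0.2 N), for 0.5 s.
At the end, for the whole second after the job is handed in: the fingers hold the lid still at 60 degrees (6 degrees either way) and nothing else carries it; the straightedge lies flat and untouched along the bracket side, its edge within about 3 mm of the wall and 2.3 degrees of parallel, its centre within 35 mm of the middle of that side (all of step 2 and y of rule in the frame of tin_side between -0.0255 and -0.0185 m and x of rule in the frame of tin_side between -0.035 and 0.035 m and z of rule in the frame of tin_side below 0.003 m and angle between the x axis of rule and the x axis of tin_side, either way round below 0.04 rad and angle between rule's own z axis and vertical below 0.05 rad and contact force between each of the arm, the fingers and rule below 0.2 N and velocity of joint lid between -0.1 and 0.1 rad/s and contact force between lid and rule below 0.1 N); the arm keeps its last pose, push and grip.
It fails at once if a button, the buckle or the toggle is disturbed (moved more than 15 mm) (distance of any of pearl1, pearl2, pearl3, pearl4, buckle, toggle from where it was at the start of the episode above 0.015 m).
It also fails if it takes over 51 s, if anything falls off the work surface, if the arm or the gripper's body presses on something with over 40 N, if the wrist force passes 120 N, or if a joint passes its speed limit or range.

ROBOT

A 7-joint arm with a two-finger parallel gripper is mounted at the origin on the work surface. World frame = base frame: x ahead of the robot, y to its left, z up, the work surface at z = 0. Lengths are in m, angles in degrees, forces in N, time in s.
With the tool pointing down it reaches from about 0.35 to 0.775 m from the base axis. Payload 3.1 kg.
Tool frame: the origin (TCP) lies on the centre line of the jaws, within the pads' length; the fingertips stand 17 mm ahead of it and the grasp point (between the pads) lies 2 mm behind it (robot.tip_reach is the distance from the TCP to the fingertips, in m); z points along the fingers, y is the line along which they close (so a half turn about z gives the same grasp; the last joint's range is limited). The gripper opens to 85 mm and grips with 20 to 120 N. Pads are 22 mm wide; open, the fingers measure 114 mm over their backs; the gripper's body (76 mm by 85 mm) begins 54 mm behind the grasp point. The pads swing forward as they close: fully open they stand 13 mm farther back than shut.
Start: joints at [66.079, 17.813, 0.802, 86.603, -0.252, 75.585, -1.558], TCP at [0.202, -0.512, 0.248] pointing down, gripper open.
Joint ranges: [-154.91, 154.91], [-16.99, 109.72], [-72.82, 74.43], [7.12, 147.25], [-82.49, 262.49], [11.32, 116.49], [-174.64, 174.64]. Speed limits (degrees/s): [159.86, 159.86, 180, 180, 180, 180, 180].

INTERFACE

Orientations are given as [roll, pitch, yaw] about the fixed x, y, z axes, in that order (R = Rz(yaw) Ry(pitch) Rx(roll)).
In Python, from station import robot, fingers, vision, workorder, recognise gives the robot as it stands. Calls block until the motion is done:
- robot.move_to(position, orientation): joint-space move of the TCP to a pose.
- robot.line_to(position, orientation=None, velocity=0.15, f_stop=None): straight line of the TCP; orientation=None keeps the orientation; velocity is the mean speed in m/s. With f_stop (N) it stops when the force on the tool has changed by that much, and returns True; else False.
- robot.move_j(angles): joint-space move.
- fingers.gripper_to(opening, force=None): opening from 0.0 (shut) to 1.0 (fully open); force is the grip in N (None keeps the last); returns when the fingers have stopped.
- robot.pause(seconds).
- robot.inverse_kinematics(position, orientation): joint angles nearest the present ones, or None.
- vision.grab_frame(name): name is "scene" or "top" or "wrist"; returns the picture (480x640x3 uint8, red, green, blue); there is no depth.
- vision.calibration(name): a dict with "mtx" (3x3 intrinsics, pixels), "extrinsics" (4x4, takes a point from world to camera coordinates); the wrist camera has in their place "T_tool_cam" (4x4, takes a point from camera to tool coordinates, whose origin is the TCP and whose axes are the flange's). Camera axes: x right, y up, looking along -z (the intrinsics and any distortion apply to the point x, -y, -z); pixel columns grow to the right and rows downward; lengths in m; the calibration is good to about 2 mm. A picture is of the moment at which its call begins: read the wrist's pose just before it. calibration takes no time and is no camera call.
A pose or a line that the arm cannot do raises robot.PlanningError and nothing moves.
- workorder.close_job(): hands the job in; it is judged then, once.
Trained networks look in the newest picture that a camera, given by its name, has taken for a name from the list of things; names that differ only in an ending like _2 or _b are one class to them, and where a whole thing is asked for, a point or a joint stands for the part that bears it (a point fixed in the world has none). Each returns a list of dicts, best first, with "p" (0 to 1); they miss things now and then, are a little off and sometimes report something else, mostly with a low value. They report only what shows in the picture. A call takes as long as a camera call. They do not tell look-alikes from the thing itself.
- recognise(label, camera): "rect" ([centre column, centre row, width, height] in pixels, round what is visible of it).
Readings, each from a call of its own:
- robot.current_time_s(): time.
- robot.current_joint_positions(): joint angles.
- robot.current_dq(): joint speeds.
- robot.current_joint_torque(): joint torques, N m.
- robot.current_tool_pos(): TCP position.
- robot.current_eef_rot(): TCP orientation.
- robot.current_contact_force(): force on the tool from outside, world axes, zero at the start.
- robot.current_torque(): the same for the moment, N m.
- robot.current_finger_gap(): opening from 0.0 (shut) to 1.0 (fully open).
- robot.current_gripper_force(): force on a finger pad.
Only numpy, scipy, OpenCV 4.12 (cv2) and the standard library are available. Lean on these libraries where they do the work, as an engineer would, in place of code of your own. Each camera call takes 0.05 s, during which the arm holds its last target. There are 200 camera calls.

## Working session

There is one attempt and no reset: what is moved stays moved. The work goes in short steps, each a Python script; the robot and the scene stay as the last script left them, time stands still between calls to the robot, and variables do not carry over. Pictures are saved under pics/ and viewed, at most 10 in all, crops included, and the job is handed in when it is done.

```bash
mkdir -p pics; ls; cat > h.py <<'E'
import numpy as np, cv2
from station import robot, fingers, vision, workorder, recognise
from scipy.spatial.transform import Rotation as R
def cam(name):
    c=vision.calibration(name); K=np.array(c["mtx"])
    if "extrinsics" in c: E=np.array(c["extrinsics"])
    else:
        T=np.eye(4); T[:3,:3]=R.from_euler('xyz',robot.current_eef_rot(),degrees=True).as_matrix(); T[:3,3]=robot.current_tool_pos()
        E=np.linalg.inv(T@np.array(c["T_tool_cam"]))
    return K,E
def px2w(uv,z,KE):
    K,E=KE; d=np.linalg.inv(K)@[uv[0],uv[1],1.]; d=d*[1,-1,-1]
    Ri=E[:3,:3].T; o=-Ri@E[:3,3]; d=Ri@d
    return o+d*(z-o[2])/d[2]
def w2px(p,KE):
    K,E=KE; q=(E[:3,:3]@np.asarray(p,float)+E[:3,3])*[1,-1,-1]; q=K@q; return q[:2]/q[2]
E
python3 - <<'E'
from h import *
for n in("top","scene"):
    im=vision.grab_frame(n); cv2.imwrite(f"pics/{n}0.png",im[:,:,::-1]); c=vision.calibration(n); print([k for k in c]); K,E=cam(n); print(n,-E[:3,:3].T@E[:3,3])
    for l in("tin","rule","lid_boss","pearl1","buckle","toggle"):
        for r in recognise(l,n): print(l,np.round(r["p"],2),np.round(r["rect"],0),np.round(px2w(r["rect"][:2],0.055 if l in("tin","lid_boss") else 0.005,(K,E)),3))
E
```

```text
pics
['mtx', 'extrinsics']
top [ 0.38869686 -0.03389787  1.32527337]
tin 0.71 [260. 233.  64.  75.] [0.558 0.073 0.055]
rule 0.86 [493. 237.  31. 103.] [ 0.567 -0.446  0.005]
rule 0.72 [358. 349.  36.  64.] [ 0.314 -0.143  0.005]
rule 0.71 [403. 273.  34.  82.] [ 0.483 -0.243  0.005]
lid_boss 0.58 [259. 234.  64.  74.] [0.556 0.075 0.055]
pearl1 0.71 [202. 312.  18.  13.] [0.387 0.197 0.005]
pearl1 0.71 [389. 154.  17.  14.] [ 0.753 -0.208  0.005]
pearl1 0.64 [224. 145.  20.  14.] [0.763 0.166 0.005]
pearl1 0.53 [286. 142.  14.  10.] [0.774 0.025 0.005]
buckle 0.72 [146. 173.  18.  19.] [0.692 0.336 0.005]
buckle 0.72 [257. 233.  61.  68.] [0.565 0.083 0.005]
buckle 0.64 [285. 139.  15.  11.] [0.78  0.028 0.005]
toggle 0.62 [141. 243.  17.  10.] [0.535 0.338 0.005]
toggle 0.21 [203. 310.  21.  18.] [0.392 0.196 0.005]
['mtx', 'extrinsics']
scene [1.16406968 0.56081928 0.72948856]
tin 0.6 [363. 293.  83.  74.] [0.566 0.101 0.055]
rule 0.8 [357. 219.  50.  21.] [ 0.316 -0.135  0.005]
rule 0.62 [209. 212.  84.  43.] [ 0.58  -0.433  0.005]
lid_boss 0.87 [362. 283.  81.  60.] [0.546 0.08  0.055]
lid_boss 0.62 [316. 385.  14.  13.] [0.794 0.198 0.055]
pearl1 0.74 [317. 386.  14.  15.] [0.767 0.173 0.005]
pearl1 0.7 [202. 280.  12.   8.] [ 0.753 -0.209  0.005]
pearl1 0.59 [448. 294.  18.  11.] [0.392 0.197 0.005]
buckle 0.81 [415. 424.  27.  30.] [0.703 0.339 0.005]
toggle 0.63 [467. 369.  22.  20.] [0.539 0.336 0.005]
```

```bash
python3 - <<'E'
import cv2
a=cv2.imread("pics/top0.png"); cv2.imwrite("pics/top0c.png",cv2.resize(a[120:400,120:520],None,fx=2,fy=2,interpolation=cv2.INTER_CUBIC))
E
```

```text
(no output)
```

View pics/top0c.png

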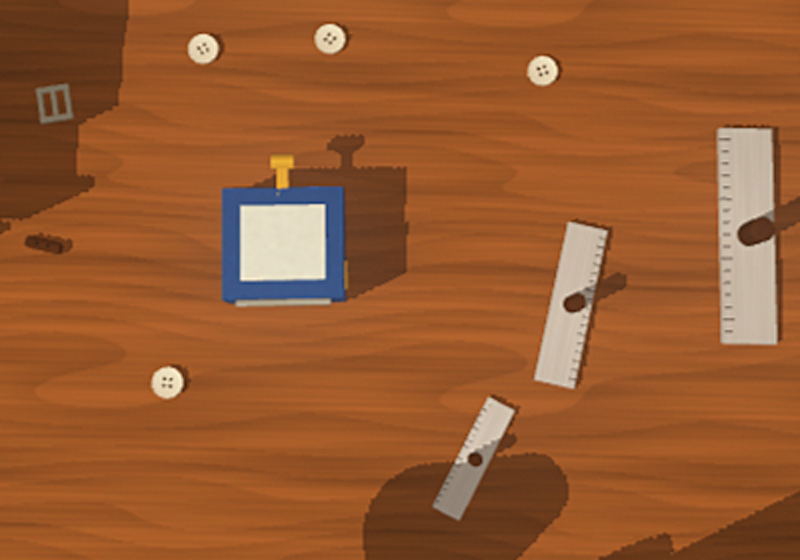

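View pics/scene0.png

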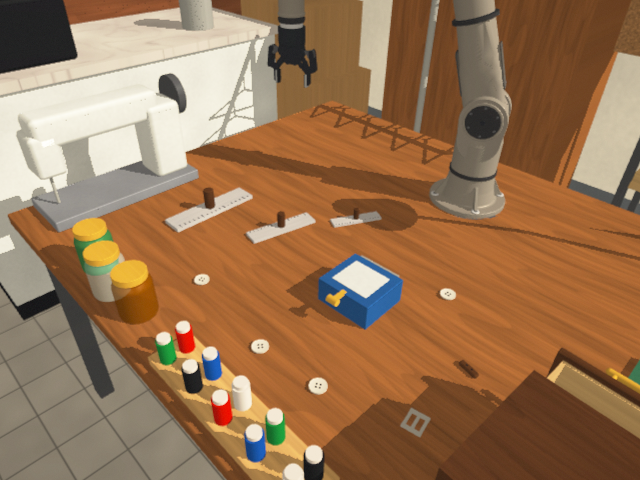

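The top crop shows the tin at about (261,241) in full-frame pixels, with the boss at (261,200). There are three straightedges: large at (494,237), middle at (406,271) and small at (357,349). I'll choose between them by measured size.

```bash
python3 - <<'E'
from h import *
im=cv2.imread("pics/top0.png"); KE=cam("top"); hsv=cv2.cvtColor(im,cv2.COLOR_BGR2HSV)
S=hsv[:,:,1]; H=hsv[:,:,0]; V=hsv[:,:,2]
def rect(mask,z,name):
    cs,_=cv2.findContours(mask,cv2.RETR_EXTERNAL,cv2.CHAIN_APPROX_NONE)
    for c in cs:
        if cv2.contourArea(c)<300: continue
        p=np.array([px2w(q,z,KE)[:2] for q in c[:,0]],np.float32)
        (cx,cy),(w,h),a=cv2.minAreaRect(p*1000); print(name,np.round([cx,cy,w,h,a],1),c[:,0].mean(0))
m=np.zeros(S.shape,np.uint8); m[:]=((S<70)&(V>70))*255; m[:220,:400]=0; m[:,:330]=0; m[:,520:]=0; m[400:]=0
rect(m,.008,"rule")
b=((H>100)&(H<130)&(S>100)&(V>60)).astype(np.uint8)*255; b[:,:200]=0;b[:,330:]=0;b[:180]=0;b[300:]=0
rect(b,.059,"tin")
y=((H>15)&(H<32)&(S>150)&(V>160)).astype(np.uint8); y[:190]=0;y[214:]=0;y[:,:240]=0;y[:,290:]=0
print([np.round(px2w(q,.06,KE),4) for q in [np.argwhere(y).mean(0)[::-1]]], y.sum())
r=np.argwhere(y)[:,0].min(); t=np.argwhere(y[:r+5]); print("bar",np.round(px2w(t.mean(0)[::-1],.062,KE),4),t.min(0),t.max(0))
E
```

```text
rule [ 315.2 -140.6   31.9  132.2   63.2] [356.28787879 348.96969697]
rule [ 485.3 -246.7   44.9  179.3   78.1] [404.91666667 271.99479167]
rule [ 5.677e+02 -4.451e+02  2.429e+02  6.210e+01  4.000e-01] [493.07482993 237.54081633]
rule [ 1.0527e+03 -3.7420e+02  1.6430e+02  2.8320e+02  3.0000e-01] [447.77173913  37.48550725]
tin [539.   70.2 122.4 128.    1.6] [261.45217391 241.58695652]
[array([0.6198, 0.0735, 0.06  ])] 141
bar [0.6296 0.0735 0.062 ] [197 255] [201 266]
```

The middle straightedge measures 179 x 45 mm, so it is the right one. The large one is 243 mm long and the small one 132 mm. Next I'll take close wrist views of the tin and the rule.

```bash
python3 - <<'E'
from h import *
c=vision.calibration("wrist"); print(np.round(c["T_tool_cam"],3),np.round(c["mtx"])); print(robot.current_eef_rot(),robot.current_time_s())
for (x,y,z,yaw) in [(.50,-.25,.3,78),(.53,.0,.3,90),(.53,-.0,.3,-90),(.627,.07,.1,0),(.627,.07,.1,180)]:
    print(yaw,np.round(robot.inverse_kinematics([x,y,z],[180,0,yaw]),0))
robot.move_to([.485,-.25,.30],[180,0,78]); print(robot.current_time_s())
KE=cam("wrist"); im=vision.grab_frame("wrist"); cv2.imwrite("pics/w_rule.png",im[:,:,::-1]); np.savez("pics/w_rule.npz",K=KE[0],E=KE[1])
robot.line_to([.52,.03,.36],[180,0,90],velocity=.2); print(robot.current_time_s())
KE=cam("wrist"); im=vision.grab_frame("wrist"); cv2.imwrite("pics/w_tin.png",im[:,:,::-1]); np.savez("pics/w_tin.npz",K=KE[0],E=KE[1])
print(w2px([.485,-.247,.0],KE),w2px([.539,.07,.059],KE))
a=cv2.imread("pics/w_rule.png");b=cv2.imread("pics/w_tin.png"); cv2.imwrite("pics/w_both.png",cv2.resize(np.vstack([a,b]),(480,720))[:, :] if 0 else cv2.resize(np.hstack([a,b]),(800,300)))
E
```

```text
[[ 0.002  0.952  0.307  0.078]
 [ 1.    -0.001 -0.001  0.002]
 [-0.001  0.307 -0.952 -0.126]
 [ 0.     0.     0.     1.   ]] [[363.   0. 311.]
 [  0. 363. 237.]
 [  0.   0.   1.]]
[ 1.79994064e+02 -2.64346147e-04  2.15380952e+01] 0.7
78 [ 40.  19. -20.  79.   7.  83.   7.]
90 [ 29.  19. -42.  83.  12.  83. -12.]
-90 [ -48.   22.   65.   86.  -20.   85. -163.]
0 [  11.   37.  -29.   84.   19.   64. -112.]
180 [ 21.  42. -48.  83.  32.  69.  59.]
2.15
3.7917
[288.35127568 354.89383584] [326.94327563 151.70276549]
```

View pics/w_both.png

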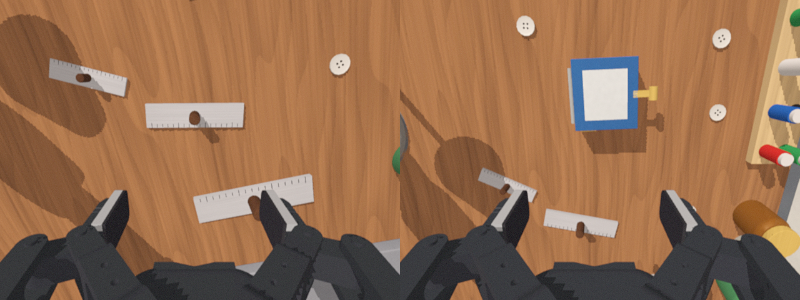

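The left view shows the chosen straightedge at about (312,185) in full-frame wrist pixels, with its dark knob. The right view shows the tin at (325,150) with the boss at (402,149). The bystanders are clear of both.

```bash
cat > seg.py <<'E'
from h import *
def fit(im,KE,kind,z,near):
    hsv=cv2.cvtColor(im,cv2.COLOR_BGR2HSV);H,S,V=[hsv[:,:,i].astype(int) for i in range(3)]
    m={"rule":(S<60)&(V>70),"tin":(H>100)&(H<130)&(S>100)&(V>60)&(V<1000),"brass":(H>14)&(H<32)&(S>140)&(V>140)}[kind].astype(np.uint8)*255
    u,v=w2px(near,KE); out=[]
    for c in cv2.findContours(m,cv2.RETR_EXTERNAL,cv2.CHAIN_APPROX_NONE)[0]:
        if cv2.contourArea(c)<60 or abs(cv2.pointPolygonTest(c,(u,v),True))>60: continue
        p=np.array([px2w(q,z,KE)[:2] for q in c[:,0]],np.float32)
        out.append((c[:,0],p))
    return out
E
python3 - <<'E'
from seg import *
for f,k,z,n in [("w_rule","rule",.008,[.485,-.247,.008]),("w_tin","tin",.059,[.539,.07,.059]),("w_tin","brass",.057,[.627,.073,.057]),("w_tin","rule",.008,[.485,-.247,.008])]:
    d=np.load(f"pics/{f}.npz"); KE=d["K"],d["E"]
    for c,p in fit(cv2.imread(f"pics/{f}.png"),KE,k,z,n):
        ap=cv2.approxPolyDP(c,4,True)[:,0]
        print(f,k,np.round([v for t in cv2.minAreaRect(p*1000) for v in np.atleast_1d(t)],1),c.min(0),c.max(0)); print([ (list(map(int,q)),list(np.round(px2w(q,z,KE)[:2]*1000).astype(int))) for q in ap])
a=cv2.imread("pics/w_tin.png"); cv2.imwrite("pics/w_tinc.png",cv2.resize(a[70:230,250:430],None,fx=3.5,fy=3.5,interpolation=cv2.INTER_CUBIC))
E
```

```text
w_rule rule [ 485.8 -247.5   45.9  180.8   78.3] [232 164] [390 204]
[([390, 166], [np.int64(578), np.int64(-246)]), ([234, 165], [np.int64(405), np.int64(-207)]), ([234, 200], [np.int64(394), np.int64(-246)]), ([387, 203], [np.int64(568), np.int64(-287)])]
w_tin tin [540.5  69.2 118.4 128.4   2.4] [273  90] [380 208]
[([380, 90], [np.int64(596), np.int64(136)]), ([273, 96], [np.int64(479), np.int64(130)]), ([282, 208], [np.int64(486), np.int64(4)]), ([379, 204], [np.int64(602), np.int64(9)]), ([379, 157], [np.int64(599), np.int64(64)]), ([371, 155], [np.int64(590), np.int64(66)]), ([371, 146], [np.int64(589), np.int64(76)]), ([380, 143], [np.int64(599), np.int64(80)])]
w_tin brass [619.2  72.2  35.8  27.5   3.4] [381 137] [412 161]
[([412, 137], [np.int64(636), np.int64(86)]), ([382, 144], [np.int64(602), np.int64(78)]), ([381, 155], [np.int64(602), np.int64(66)]), ([410, 160], [np.int64(636), np.int64(60)])]
w_tin rule [ 486.9 -245.6   51.   181.    78.3] [230 334] [348 380]
[([234, 334], [np.int64(404), np.int64(-204)]), ([231, 361], [np.int64(396), np.int64(-252)]), ([281, 369], [np.int64(474), np.int64(-267)]), ([283, 357], [np.int64(477), np.int64(-245)]), ([290, 354], [np.int64(488), np.int64(-240)]), ([295, 372], [np.int64(495), np.int64(-273)]), ([343, 378], [np.int64(571), np.int64(-284)]), ([346, 353], [np.int64(575), np.int64(-238)])]
```

View pics/w_tinc.png

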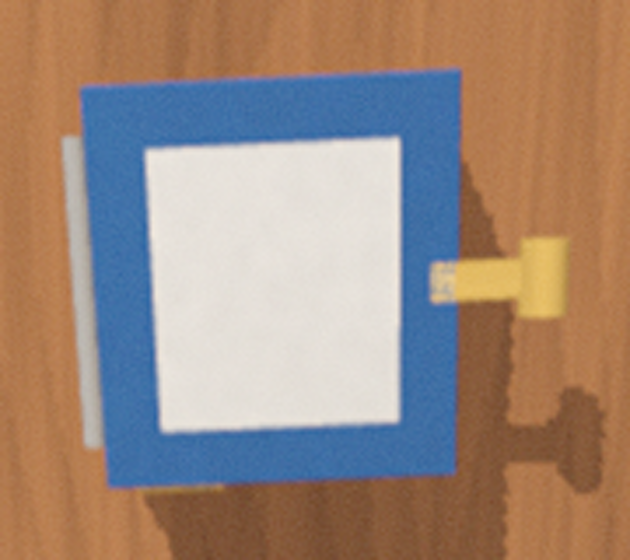

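The tin sits at about (540.5, 69.5) mm with yaw about 2.7°. The observed boss at (629,73) matches the predicted (628,74). Next I'll grasp the rule and stage it beside the wall.

```bash
cat >> h.py <<'E'
TY=2.7; C=np.array([.5405,.0695]); _t=np.radians(TY)
ux=np.array([np.cos(_t),np.sin(_t)]); uy=np.array([-ux[1],ux[0]])
def T(x,y,z): return list(C+x*ux+y*uy)+[z]
E
python3 - <<'E'
from h import *
for p in (-15,-25,-35):
  for a in [T(.088,0,.1),T(.088,0,.057),T(-.06+.074,0,.185)]: print(p,np.round(robot.inverse_kinematics(a,[180,p,TY]),0))
o=[180,0,78.3]; g=[.4856,-.2472]
robot.move_to(g+[.11],o); robot.line_to(g+[.031],o,velocity=.1)
fingers.gripper_to(0.0,40); print("gap",robot.current_finger_gap(),robot.current_gripper_force(),robot.current_time_s())
robot.line_to(g+[.075],velocity=.1)
o2=[180,0,90+TY]
robot.line_to(T(0,-.105,.075),o2,velocity=.15)
print(robot.current_tool_pos(),robot.current_finger_gap(),robot.current_time_s())
for n in("scene","wrist"):
    im=vision.grab_frame(n); cv2.imwrite(f"pics/h_{n}.png",im[:,:,::-1])
a=cv2.imread("pics/h_scene.png")[120:420,160:500];b=cv2.imread("pics/h_wrist.png"); cv2.imwrite("pics/h.png",np.hstack([cv2.resize(a,(400,300)),cv2.resize(b,(400,300))]))
E
```

```text
-15 [   1.   26.  -14.  100.   12.   41. -106.]
-15 [  -0.   29.  -12.  102.   13.   35. -107.]
-15 [   7.   13.  -21.  105.    9.   48. -105.]
-25 [  -4.   22.   -8.  110.   15.   25. -110.]
-25 [  -8.   25.   -3.  112.   13.   19. -109.]
-25 [  11.    8.  -24.  114.   13.   34. -109.]
-35 [-46.  24.  43. 120. -62.  13. -40.]
-35 [-63.  47.  73. 122. 262.  38. -16.]
-35 [  25.    5.  -39.  123.   27.   20. -123.]
gap 0.21886196448144837 39.1943496465683 6.8
[ 0.54519721 -0.03695467  0.07485212] 0.2229559815354813 9.0083
```

View pics/h.png

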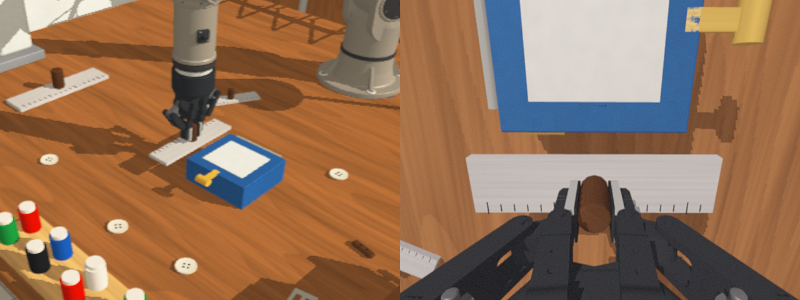

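The rule is held by its knob, parallel to the tin's side and about 18 mm off the wall. Now I'll lower it, push it flush, release and check.

```bash
python3 - <<'E'
from h import *
print(robot.line_to(T(0,-.105,.027),velocity=.05,f_stop=4), robot.current_tool_pos(), np.round(robot.current_contact_force(),1))
z=robot.current_tool_pos()[2]
print(robot.line_to(T(0,-.080,z+.0005),velocity=.03,f_stop=8), robot.current_tool_pos(), np.round(robot.current_contact_force(),1))
p=np.array(robot.current_tool_pos()); print("tinframe", (p[:2]-C)@ux,(p[:2]-C)@uy, robot.current_eef_rot())
fingers.gripper_to(0.55,40); robot.pause(.1)
p[2]=.13; robot.line_to(list(p),velocity=.15)
# back off for a view of rule & wall
robot.line_to(T(0,-.13,.24),velocity=.25); print(robot.current_time_s())
KE=cam("wrist"); im=vision.grab_frame("wrist"); cv2.imwrite("pics/p.png",im[:,:,::-1]); np.savez("pics/p.npz",K=KE[0],E=KE[1])
from seg import fit
im=im[:,:,::-1].copy()
for k,zz,n in(("rule",.008,T(0,-.087,.008)),("tin",.059,T(0,0,.059)),("brass",.057,T(.088,0,.057))):
    for c,q in fit(im,KE,k,zz,n):
        print(k,np.round([v for t in cv2.minAreaRect(q*1000) for v in np.atleast_1d(t)],1),[list(np.round(px2w(a,zz,KE)[:2]*1000,1)) for a in cv2.approxPolyDP(c,4,True)[:,0]])
E
```

```text
True [ 0.54472585 -0.03536881  0.030868  ] [0.5 0.2 2.9]
True [ 0.54381114 -0.01724292  0.03088498] [-1.3 -1.3  2.5]
tinframe -0.0007786898053103015 -0.08680260200951694 [-179.65838406    0.20262346   92.7024153 ]
12.5
rule [544.  -15.5 180.7  49.1   2.3] [[np.float64(453.7), np.float64(-0.1)], [np.float64(455.2), np.float64(-43.5)], [np.float64(635.1), np.float64(-32.8)], [np.float64(631.7), np.float64(8.4)], [np.float64(612.6), np.float64(10.2)], [np.float64(611.3), np.float64(4.7)], [np.float64(487.7), np.float64(-4.0)], [np.float64(474.5), np.float64(-0.0)], [np.float64(473.6), np.float64(6.3)], [np.float64(472.6), np.float64(0.8)]]
rule [540.4  69.1  95.1  87.4   2.6] [[np.float64(491.2), np.float64(110.6)], [np.float64(495.1), np.float64(24.1)], [np.float64(588.4), np.float64(27.7)], [np.float64(585.4), np.float64(114.9)]]
tin [541.2  52.2 118.9  94.    2.6] [[np.float64(480.5), np.float64(96.5)], [np.float64(485.1), np.float64(3.3)], [np.float64(602.1), np.float64(8.9)], [np.float64(598.2), np.float64(101.8)], [np.float64(580.1), np.float64(101.0)], [np.float64(582.1), np.float64(24.7)], [np.float64(502.0), np.float64(21.7)], [np.float64(498.0), np.float64(97.3)]]
brass [618.6  73.2  36.9  27.8   2.4] [[np.float64(635.6), np.float64(86.6)], [np.float64(621.5), np.float64(85.9)], [np.float64(619.5), np.float64(79.2)], [np.float64(601.4), np.float64(79.0)], [np.float64(600.6), np.float64(66.7)], [np.float64(619.8), np.float64(66.2)], [np.float64(621.4), np.float64(60.1)], [np.float64(636.6), np.float64(61.5)]]
```

View pics/p.png

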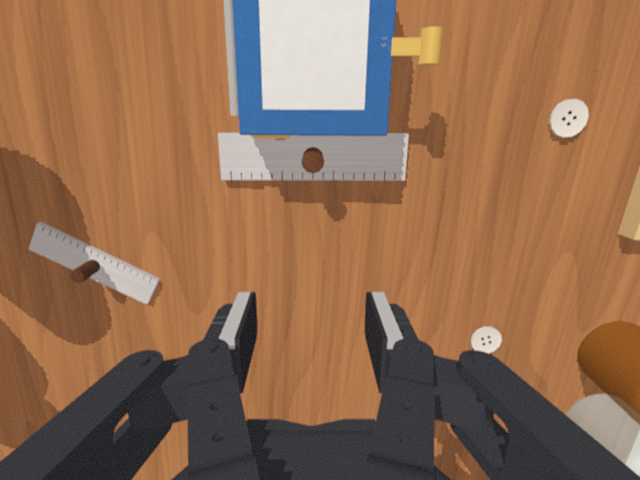

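The tape, knob and edges show the rule flush: its back edge at (219..407, row 133) lies on the wall line, angle about 2.7–3°, and the push stopped at tin-frame y = -86.8 mm. The lid is shut and the boss is at (430,45). Next is the lid.

```bash
cat > lid.py <<'E'
from h import *
P=-20; o=[180,P,TY]; tz=R.from_euler('xyz',o,degrees=True).as_matrix()[:,2]
def boss(phi,dz=0):
    a=np.radians(phi)+.0135; return list(np.array(T(-.06+.148*np.cos(a),0,.055+.148*np.sin(a)))+.002*tz+[0,0,dz])
E
python3 - <<'E'
from lid import *
robot.move_to(boss(0,.10),o); fingers.gripper_to(.6,40)
print(robot.line_to(boss(0),velocity=.1,f_stop=6),robot.current_tool_pos(),robot.current_time_s())
fingers.gripper_to(0.0,50); print("gap",robot.current_finger_gap(),robot.current_gripper_force(),np.round(robot.current_contact_force(),1))
for a in (5,10): robot.line_to(boss(a),velocity=.06)
print("gap",robot.current_finger_gap(),robot.current_tool_pos(),np.round(robot.current_contact_force(),1),robot.current_time_s())
im=vision.grab_frame("scene"); cv2.imwrite("pics/l1.png",cv2.resize(im[170:400,220:500,::-1],None,fx=2.5,fy=2.5))
E
```

```text
False [0.62985796 0.07385974 0.05604721] 15.5083
gap 0.2651925774945003 49.010143876075745 [-1.7  1.6  4.4]
gap 0.2690354095047555 [0.62653912 0.07465314 0.0806894 ] [ 1.2  5.2 -2.6] 16.6
```

View pics/l1.png

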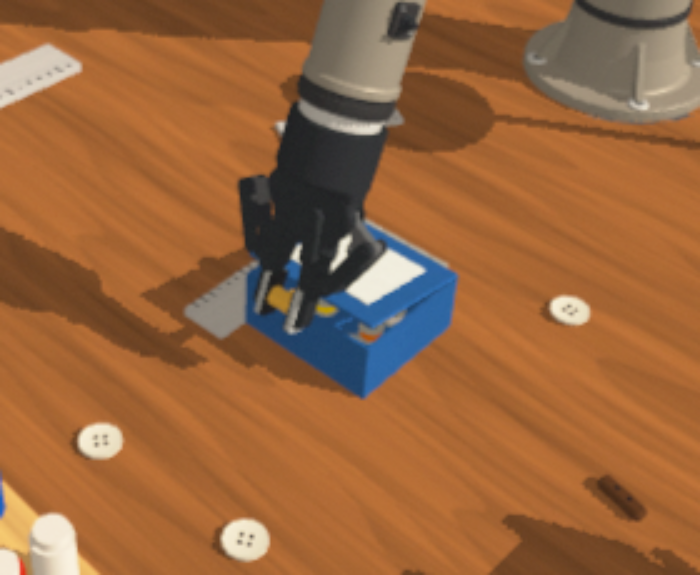

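The lid has lifted about 10° with the boss between the fingers. I'll continue to 60°.

```bash
python3 - <<'E'
from lid import *
for a in range(18,61,7):
    robot.line_to(boss(a),velocity=.08); print(a,round(robot.current_finger_gap(),3),np.round(robot.current_contact_force(),1))
robot.pause(.6)
p=np.array(robot.current_tool_pos())-.002*tz; h=np.array(T(-.06,0,.055)); d=p-h
print("angle",np.degrees(np.arctan2(d[2],d[:2]@ux)-.0135),"r",np.hypot(d[2],d[:2]@ux),robot.current_gripper_force(),robot.current_time_s())
im=vision.grab_frame("scene"); s=cv2.resize(im[150:380,230:490,::-1],(430,380))
t=vision.grab_frame("top"); t=cv2.resize(t[170:330,180:340,::-1],(370,380),interpolation=cv2.INTER_CUBIC); cv2.imwrite("pics/l2.png",np.hstack([s,t]))
E
```

```text
18 0.268 [ 1.3  5.5 -2.9]
25 0.269 [ 0.7  5.1 -2.1]
32 0.268 [-0.2  5.7 -2.5]
39 0.268 [ 0.4  6.  -3. ]
46 0.266 [ 0.9  6.6 -1.9]
53 0.269 [ 1.5  6.7 -2.6]
60 0.27 [ 0.4  6.5 -2.2]
angle 60.06504617496516 r 0.14674252040143101 49.295716881752014 19.9083
```

View pics/l2.png

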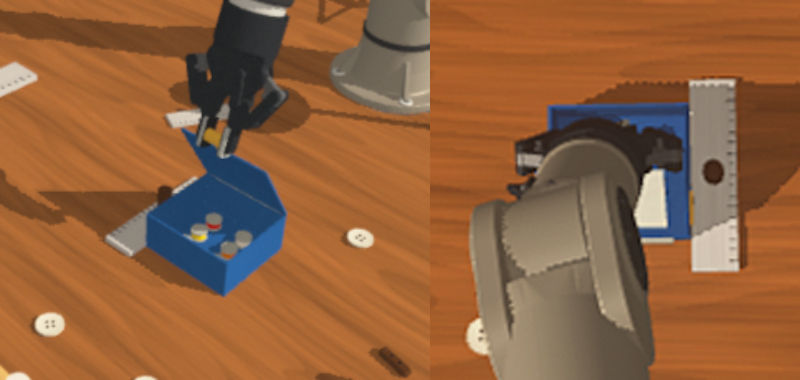

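The lid is held at 60°, and in the top view the rule lies along the bracket side, clear of the hand. I'll check the rule's pose numerically and hand in if it holds.

```bash
python3 - <<'E'
from seg import *
im=vision.grab_frame("top")[:,:,::-1].copy(); KE=cam("top"); ok=False
im[:, :288]=0
for c,q in fit(im,KE,"rule",.008,T(0,-.087,.008)):
    (cx,cy),(w,h),a=cv2.minAreaRect(q*1000); v=(np.array([cx,cy])/1000-C); x,y=v@ux,v@uy+.065; print(w,h,a,x,y)
    if max(w,h)>165 and abs(x)<.03 and -.0275<y<-.0175: ok=True
print(ok,robot.current_finger_gap(),robot.current_time_s())
if ok: print(workorder.close_job())
E
```

```text
176.63516235351562 46.3635368347168 1.597169041633606 -0.0012819686429481301 -0.019994985584905686
True 0.26265239169065435 20.0583
the job is handed in; nothing more can be done
None
```

The job is handed in: the straightedge lies against the bracket side, centred to within about 1–2 mm and within about 2 mm of flush by the cameras, and the fingers hold the lid at about 60° (from the arm pose). I saw no bystander move in the pictures, and I don't have the judge's verdict.

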